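# Set a scalloped crest in the slotted block and hold the angle gauge on it at the set mark

## Task

Take the arched brass crest out of the sheet rack and stand it, straight edge down, fully home in the slot of the slotted block screwed to the bench, not sticking out past the ends of the block, and let it go. Then take the angle gauge and rest its foot level on top of the crest's scalloped arch, along it, dial still facing away from the robot, and from there rock it over until the swinging needle settles on the set marker. Finish while holding the gauge still in the gripper, pressed lightly on the arch, so that the stone position can be scribed at its foot, and leave the other things on the bench where they are.

Things in the scene. Friction and masses are not known exactly. Their poses are not given: they have to be found in the camera images.
- crest: tombstone-shaped brass plate, 5 thick, 84 high, 0.15-0.3 kg, upright in the rack's slot nearer the robot (x = -22). Origin: middle of its straight lower edge; x normal to the plate, y along that edge, z up. Lower part 76 wide, 40 high; half-disc top edged with 7 round scallops (radius 8, every 30 deg, one at the top), tips 44 from the arch centre. Pinch it across the 5 mm near its top. Sizes in mm
- crest_arch (a point): centre of the crest's arch, 40 mm above the middle of its straight edge; axes as the crest's
- rack: low wooden sheet rack screwed to the bench, 100 x 104 x 24 mm (x, y, z), with two slots along its y, 8 mm wide, 14 mm deep (floor 10 mm above the bench): the crest stands in the one at x = -22 mm, a low copper plate in the one at x = +26 mm. Origin: centre of its underside
- holder: slotted block of dark hardwood screwed to the bench, 60 x 110 x 35 mm (x, y, z); one slot along its y through the middle, open at both ends, 6.5 mm wide, 20 mm deep, with a 4 mm chamfer at the mouth. Origin: centre of its underside
- slot_floor (a point): middle of the floor of the holder's slot, 15 mm above the bench; x across the slot, y along it, z up
- gauge: pendulum angle gauge on its foot, 124 mm high, 0.14-0.28 kg. Aluminium foot bar 28 x 96 x 10 mm (x, y, z); grey housing 24 thick (x), 92 wide to 92 height, then a 56 wide top, held by pinching the 24. Origin: centre of the foot's underside; x out of the dial (away from the robot within 45 deg), y along the foot, z up. White dial, radius 37, centre 50 above the foot, ticks every 10 deg
- needle (a joint): angle (rad) of the dark weighted needle (30 mm long) in the gauge, about the gauge's x axis (right hand); 0 = pointing straight to the foot. It hangs plumb, so turning the gauge by a about its own x axis makes it read -a. It swings for up to a second after a movement
- marker (a joint): angle (rad) of the set marker, a small brass clip 6 mm wide on the dial's rim, measured like the needle's; stiff, stays as set, 0.14 to 0.36 (on the gauge's +y side of the lowest point). The needle is on the mark when both angles are equal
- needle_tip (a point): point 29 mm from the dial centre on the needle, near its tip; its axes turn with the needle
- marker_tip (a point): point near the inner end of the set marker, 35 mm from the dial centre; its axes turn with the marker
- spare: low copper plate 4 x 64 x 42 mm in the rack's other slot; to be left alone
- pliers: pliers with red grips lying on the bench, about 150 mm long, 16 mm high; to be left alone
- file: needle file with wooden handle lying at the back, 210 mm long; to be left alone
- dish: white bowl, 84 mm wide, 22 mm high; to be left alone
- dish2: white bowl, 72 mm wide, 20 mm high; to be left alone
- hammer: small hammer, 220 mm long, 30 mm high; to be left alone
- benchblock: steel bench block 55 x 55 x 20 mm; to be left alone
- weight: round brass weight, 52 mm across, 20 mm high; to be left alone
Not all that is in view belongs to the job. What is shaped like the gauge but purple is not meant.

How it is judged (in metres and radians):
On the way, in this order (a step that is already met when the one before it is completed fails the run):
1. the crest stands fully home in the slot of the slotted block, within its length, and has been let go (z of crest in the frame of slot_floor between -0.003 and 0.003 m and x of crest in the frame of slot_floor between -0.003 and 0.003 m and y of crest in the frame of slot_floor between -0.018 and 0.018 m and angle between crest's own z axis and vertical below 0.12 rad and angle between the x axis of crest and the x axis of slot_floor, either way round below 0.12 rad and contact force between the fingers and crest below 0.05 N), for 0.2 s.
2. the gauge, held in the fingers, rests level (within 0.1 rad) with its foot on the crest (contact force between gauge and crest above 0.3 N and contact force between the fingers and gauge above 1 N and angle between gauge's own z axis and vertical below 0.1 rad and z of gauge in the frame of crest_arch above 0.035 m), for 0.1 s.
At the end, for the whole second after the job is handed in: Crest home in the slot (3 mm; middle within 18 mm of the slot's; upright within 7 deg), untouched by the robot; gauge held still in the fingers, dial away from the robot, foot on the arch with 0.3 to 25 N and its middle under 60 mm from the arch centre; needle at rest within 0.07 rad of the marker (z of crest in the frame of slot_floor between -0.003 and 0.003 m and x of crest in the frame of slot_floor between -0.003 and 0.003 m and y of crest in the frame of slot_floor between -0.018 and 0.018 m and angle between crest's own z axis and vertical below 0.12 rad and angle between the x axis of crest and the x axis of slot_floor, either way round below 0.12 rad and contact force between the arm and crest below 0.05 N and contact force between the fingers and gauge above 1 N and contact force between gauge and crest between 0.3 and 25 N and distance between gauge and crest_arch between 0.038 and 0.06 m and z of gauge in the frame of crest_arch above 0.02 m and x of gauge in the frame of crest_arch between -0.014 and 0.014 m and angle between the x axis of gauge and the x axis of crest, either way round below 0.2 rad and angle between the z axis of needle_tip and the z axis of marker_tip, either way round below 0.07 rad and velocity of joint needle between -0.3 and 0.3 rad/s and linear speed of gauge below 0.02 m/s and x of needle_tip in the frame of slot_floor above 0 m); the arm keeps its last pose, push and grip.
It fails at once if another thing on the bench is pushed away by more than 25 mm (distance of any of spare, pliers, file, dish, dish2, hammer, benchblock, weight from where it was at the start of the episode above 0.025 m).
It fails at once if the gauge is pressed hard on the crest (over 40 N) (contact force between gauge and crest above 40 N).
It also fails if it takes over 54 s, if anything falls off the work surface, if the arm or the gripper's body presses on something with over 40 N, if the wrist force passes 120 N, or if a joint passes its speed limit or range.

## Robot

A 7-joint arm with a two-finger parallel gripper is mounted at the origin on the work surface. World frame = base frame: x ahead of the robot, y to its left, z up, the work surface at z = 0. Lengths are in mm, angles in rad, forces in N, time in s.
With the tool pointing down it reaches from about 400 to 875 mm from the base axis. Payload 4.4 kg.
Tool frame: the origin (TCP) lies on the centre line of the jaws, within the pads' length; the fingertips stand 19 mm ahead of it and the grasp point (between the pads) is the TCP; z points along the fingers, y is the line along which they close (so a half turn about z gives the same grasp; the last joint's range is limited). The gripper opens to 85 mm and grips with 20 to 120 N. Pads are 22 mm wide; open, the fingers measure 114 mm over their backs; the gripper's body (76 mm by 85 mm) begins 54 mm behind the grasp point. The pads swing forward as they close: fully open they stand 13 mm farther back than shut.
Start: joints at [-1.268, 0.628, 0.038, 1.517, -0.027, 0.996, -0.02], TCP at [234.301, 606.317, 250.313] pointing down, gripper open.
Joint ranges: [-3.06, 3.06], [-0.37, 2.12], [-1.25, 1.32], [0.18, 2.47], [-1.1, 4.24], [0.23, 1.98], [-2.94, 2.94]. Speed limits (rad/s): [2.57, 2.57, 3.14, 3.14, 3.14, 3.14, 3.14].

## Interface

Orientations are given as [roll, pitch, yaw] about the fixed x, y, z axes, in that order (R = Rz(yaw) Ry(pitch) Rx(roll)).
In Python, from cell import ctrl, viewer, silhouettes gives the robot as it stands.
- The arm moves only by the shell command python3 -m creep 'ROWS'. ROWS is JSON, a list of rows, each an object with "jaw": the gripper command: -1 is shut, 1 is fully open, values between are in proportion; "xyz": the shift along the tool's x, y, z in mm, a list of three; "angular": the turn, a rotation vector about the tool's x, y, z in rad, a list of three. In form: [{"jaw": jaw, "xyz": [tx, ty, tz], "angular": [rx, ry, rz]}, ...]. A call has 1 to 12 rows; each row is the pose to reach, as a shift and turn from the pose commanded when the call began, along the tool's axes at that moment; what a row does not reach only later rows make up. A row lasts 1/8 s, in which the tool goes at most 62.5 mm and 10.7 degrees, less where a joint would pass 70% of its speed; a pose out of reach is approached as far as the arm can. A call with a gripper value outside its range is refused whole. The fingers move at their own pace and stop on an object; the grip force is fixed at half the most. Time passes only in rows, so rows that repeat a pose let the fingers close. It gives the time, the measured TCP pose, the force, the opening and the grip force at its end, in the units of the state.
- ctrl.read_state(): the state, without advancing time (a new reading comes with each control period).
- viewer.get_image(name): name is "scene" or "side" or "wrist"; returns (picture, depth): 400x640x3 uint8, red, green, blue; 400x640 float32, mm along the optical axis (not along the pixel's ray), 0 where there is no reading.
- viewer.camera_model(name): a dict with "fx", "fy", "cx", "cy" (pixels), "T" (4x4, takes a point from camera to world coordinates). Camera axes: x right, y down, z forward; pixel columns grow to the right and rows downward; lengths in mm; the calibration is good to about 2 mm. A picture is of the moment at which its call begins: read the wrist's pose just before it. camera_model takes no time and is no camera call; for the wrist camera it gives the pose at the moment of the call.
- ctrl.finish_job(): hands the job in; it is judged then, once.
Trained networks look in the newest picture that a camera, given by its name, has taken for a name from the list of things; names that differ only in an ending like _2 or _b are one class to them, and where a whole thing is asked for, a point or a joint stands for the part that bears it (a point fixed in the world has none). Each returns a list of dicts, best first, with "score" (0 to 1); they miss things now and then, are a little off and sometimes report something else, mostly with a low value. They report only what shows in the picture. A call takes as long as a camera call. They do not tell look-alikes from the thing itself.
- silhouettes(camera, target): "pixels" (400x640 bool, what is visible of it) and "xy" ([column, row] in pixels, amid what is visible of it).
The state is a dict: "clock": time; "qpos": joint angles; "qd": joint speeds; "tau": joint torques, N m; "eef_pos": TCP position; "tool_rot": TCP orientation; "force": force on the tool from outside, world axes, zero at the start; "torque": the same for the moment, N m; "width": finger opening in mm; "gripper_force": force on a finger pad.
Only numpy, scipy, OpenCV 4.12 (cv2) and the standard library are available. Lean on these libraries where they do the work, as an engineer would, in place of code of your own. Each camera call takes 0.05 s, during which the arm holds its last target. There are 200 camera calls.

## Working session

There is one attempt and no reset: what is moved stays moved. The work goes in short steps, Python scripts to look and compute and a shell command to move; the robot and the scene stay as the last step left them, time stands still between calls to the robot, and variables do not carry over. Pictures are saved under pics/ and viewed, at most 10 in all, crops included, and the job is handed in when it is done.

```bash
ls; mkdir -p pics; cat > h.py <<'E'
import numpy as np, cv2
from cell import ctrl, viewer, silhouettes
def pts(cam, depth, mask):
    m=viewer.camera_model(cam); v,u=np.nonzero(mask&(depth>0)); z=depth[v,u]
    P=np.c_[(u-m['cx'])/m['fx']*z,(v-m['cy'])/m['fy']*z,z]
    return P@m['T'][:3,:3].T+m['T'][:3,3]
def save(n,im): cv2.imwrite('pics/'+n+'.png',im[:,:,::-1])
E
python3 - <<'E'
from h import *
np.set_printoptions(precision=1,suppress=True)
s=ctrl.read_state(); print(s)
ims=[]
for c in ['scene','side']:
    im,d=viewer.get_image(c); ims.append(im)
    np.save(c+'_d.npy',d); np.save(c+'_i.npy',im)
    for t in ['crest','holder','gauge','rack']:
        for r in silhouettes(c,t)[:3]:
            P=pts(c,d,r['pixels'])
            print(c,t,round(r['score'],2),r['xy'],len(P),np.median(P,0),np.percentile(P,2,0),np.percentile(P,98,0))
    print(viewer.camera_model(c)['T'])
save('a',cv2.resize(np.vstack(ims),(480*1,600)))
save('scene0',ims[0])
E
```

```text
pics
{'clock': 0.0, 'qpos': array([-1.3,  0.6,  0. ,  1.5, -0. ,  1. , -0. ]), 'qd': array([-0.,  0., -0., -0.,  0., -0.,  0.]), 'tau': array([ -0. , -56.3,   1.2, -19.3,   0. ,   0. ,   0. ]), 'eef_pos': array([234.1, 605.8, 249.4]), 'tool_rot': array([-3.1,  0. ,  2.8]), 'force': array([-0.5, -0.3, -0.1]), 'torque': array([-0., -0.,  0.]), 'gripper_force': 0.0, 'width': 85.79045359801087}
scene crest 0.6 [423.9, 131.0] 510 [456.4 283.8  57. ] [444.7 248.2  22.5] [465.3 322.7  91.8]
scene holder 0.61 [331.0, 193.9] 1229 [552.6  -6.2  34.5] [508.2 -58.4   3.3] [583.7  47.1  38.6]
scene gauge 0.75 [227.7, 200.3] 1339 [ 499.1 -239.2   77.8] [ 467.2 -282.5    3.5] [ 519.6 -198.6  126.3]
scene gauge 0.72 [344.6, 284.1] 618 [754.2 -57.2  12.9] [ 743.9 -149.9    8.8] [763.3  48.7  20.5]
scene gauge 0.58 [175.1, 235.6] 1298 [ 545.3 -367.4   79.6] [ 492.6 -393.5    2.5] [ 575.3 -348.2  126.4]
scene rack 0.63 [419.6, 155.3] 946 [498.2 257.8  23.8] [423.  219.4   2.6] [533.4 327.5  27.8]
[[   0.4    0.8   -0.5 1030.2]
 [   0.9   -0.3    0.2 -205.8]
 [  -0.    -0.5   -0.8  871.6]
 [   0.     0.     0.     1. ]]
side holder 0.96 [310.6, 210.4] 944 [541.  -20.2  34.2] [504.5 -62.9   2.5] [577.6  47.8  38.8]
side gauge 0.81 [359.4, 328.4] 1728 [ 526.3 -380.8   78.8] [ 485.9 -395.3    3.5] [ 571.1 -356.6  125.7]
side gauge 0.62 [321.8, 284.7] 929 [ 480.  -264.7   89.3] [ 457.5 -285.3    2.6] [ 517.7 -214.5  126.6]
side rack 0.66 [259.2, 154.3] 997 [478.  258.6  23.6] [424.3 217.6   0.4] [531.5 328.3  37.3]
[[   0.9   -0.2    0.2  280.5]
 [  -0.3   -0.7    0.6 -803.6]
 [   0.    -0.7   -0.7  972.3]
 [   0.     0.     0.     1. ]]
```

View pics/scene0.png

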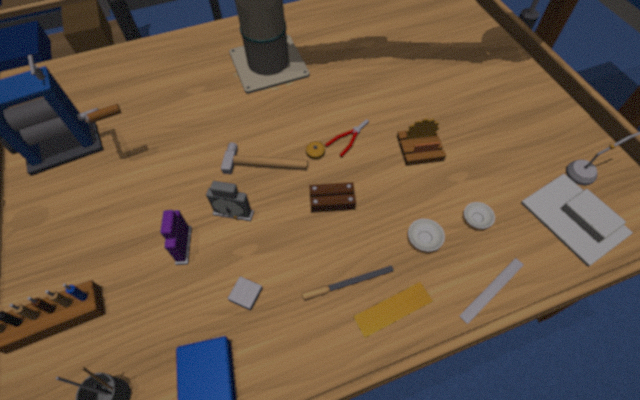

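```bash
python3 - <<'E'
from h import *
np.set_printoptions(precision=3,suppress=True)
import math
# holder/rack top faces, crest plane, gauge top faces via min area rects; fuse both cams
def rect(P,lo,hi):
    Q=P[(P[:,2]>lo)&(P[:,2]<hi)][:,:2]
    m=np.median(Q,0); 
    return len(Q),cv2.minAreaRect(Q.astype(np.float32))
for c in ['scene','side']:
    d=np.load(c+'_d.npy'); viewer.get_image(c)
    full=pts(c,d,d>0)
    for n,x0,x1,y0,y1,lo,hi in [('holder',490,600,-75,65,31,39),('rack',410,545,205,340,21,27),('crestup',430,480,240,335,40,90),('gaugetop',455,530,-295,-190,100,128),('gaugetop(other)',485,580,-400,-340,100,128),('gaugefoot',440,540,-310,-180,7,13)]:
        P=full[(full[:,0]>x0)&(full[:,0]<x1)&(full[:,1]>y0)&(full[:,1]<y1)]
        print(c,n,rect(P,lo,hi))
E
```

```text
scene holder (884, ((541.8978271484375, -2.8027572631835938), (109.73902130126953, 62.69862365722656), 72.8194808959961))
scene rack (686, ((477.00091552734375, 277.54144287109375), (105.8988037109375, 102.01789093017578), 76.86000061035156))
scene crestup (377, ((455.5417785644531, 285.1744384765625), (88.63507843017578, 9.737342834472656), 76.45292663574219))
scene gaugetop (367, ((488.9618835449219, -240.31512451171875), (56.15745162963867, 25.324369430541992), 55.85740661621094))
scene gaugetop(other) (391, ((530.092529296875, -370.10467529296875), (24.28225326538086, 57.021671295166016), 73.62068176269531))
scene gaugefoot (86, ((492.32000732421875, -243.36309814453125), (96.43961334228516, 26.93796157836914), 64.0020980834961))
side holder (667, ((544.3123779296875, -3.6912193298339844), (114.4434814453125, 59.879173278808594), 72.94827270507812))
side rack (617, ((478.1673583984375, 276.929931640625), (110.15072631835938, 100.21176147460938), 77.14986419677734))
side crestup (62, ((456.3978271484375, 278.9661865234375), (76.71031951904297, 5.231635093688965), 77.04785919189453))
side gaugetop (339, ((489.0185546875, -242.2748260498047), (57.1622314453125, 24.259815216064453), 58.61616516113281))
side gaugetop(other) (472, ((530.949951171875, -372.45538330078125), (26.115081787109375, 56.082130432128906), 73.5430679321289))
side gaugefoot (59, ((482.5760192871094, -255.70559692382812), (129.841552734375, 28.216909408569336), 54.7471809387207))
```

The scene shows the crest standing in the rack at (425,130), the dark slotted block at (331,194) and the grey gauge at (230,200) with its dial facing away. The purple look-alike is at (177,236). I'll move above the crest now.

```bash
cat >> h.py <<'E'
from scipy.spatial.transform import Rotation as Ro
np.set_printoptions(precision=3,suppress=True)
def rel(xyz,R):
    "shift and rotvec in present tool axes to reach a target"
    s=ctrl.read_state(); R0=Ro.from_euler('xyz',s['tool_rot'])
    print('pos',s['eef_pos'],'rot',s['tool_rot'],'t',s['clock'],'q',s['qpos'],'w',s['width'],'F',s['force'])
    print('xyz',R0.inv().apply(np.array(xyz,float)-s['eef_pos']).round(1),'ang',(R0.inv()*R).as_rotvec().round(3))
def down(yawdeg): return Ro.from_euler('xyz',[np.pi,0,np.radians(yawdeg)])
E
python3 -c "
from h import *
rel([456,282,180],down(77))"
```

```text
pos [234.259 606.308 250.319] rot [-3.142 -0.     2.773] t 0.6 q [-1.268  0.628  0.038  1.517 -0.027  0.996 -0.02 ] w 85.17562792186986 F [-1.53   0.315  0.087]
xyz [-323.8 -222.6   70.3] ang [-0.    -0.     1.429]
```

```bash
python3 -m creep '[{"jaw":0,"xyz":[-323.8,-222.6,20],"angular":[0,0,1.429]},{"jaw":0,"xyz":[-323.8,-222.6,20],"angular":[0,0,1.429]},{"jaw":0,"xyz":[-323.8,-222.6,20],"angular":[0,0,1.429]},{"jaw":0,"xyz":[-323.8,-222.6,20],"angular":[0,0,1.429]},{"jaw":0,"xyz":[-323.8,-222.6,20],"angular":[0,0,1.429]},{"jaw":0,"xyz":[-323.8,-222.6,20],"angular":[0,0,1.429]},{"jaw":0,"xyz":[-323.8,-222.6,20],"angular":[0,0,1.429]},{"jaw":0,"xyz":[-323.8,-222.6,20],"angular":[0,0,1.429]},{"jaw":0,"xyz":[-323.8,-222.6,20],"angular":[0,0,1.429]},{"jaw":0,"xyz":[-323.8,-222.6,20],"angular":[0,0,1.429]},{"jaw":0,"xyz":[-323.8,-222.6,20],"angular":[0,0,1.429]}]'
python3 - <<'E'
from h import *
rel([456,282,80],down(77))
im,d=viewer.get_image('wrist'); save('w1',im)
print(viewer.camera_model('wrist'))
for r in silhouettes('wrist','crest')[:2]:
    P=pts('wrist',d,r['pixels']); Q=P[(P[:,2]>30)]
    print(r['score'],r['xy'],len(Q),Q.min(0),Q.max(0),cv2.minAreaRect(Q[:,:2].astype(np.float32)),cv2.fitLine(Q[:,:2].astype(np.float32),cv2.DIST_HUBER,0,.01,.01).T)
E
```

```text
clock: 1.98
eef_pos: [455.9, 282.4, 230.3]
tool_rot: [-3.141, -0.0, 1.346]
force: [0.1, 0.2, -0.0]
width: 42.5
gripper_force: 0.0
pos [455.871 282.375 230.345] rot [-3.141 -0.     1.346] t 1.975 q [-0.896  0.524  0.433  1.867 -0.293  0.814 -0.536] w 42.543148096978165 F [ 0.102  0.225 -0.024]
xyz [ -0.4   0.2 150.3] ang [-0.    -0.     0.002]
{'fx': 301.3476516300718, 'fy': 301.3476516300718, 'cx': 318.6577096768747, 'cy': 200.79943347177948, 'T': array([[  0.975,  -0.212,  -0.069, 473.532],
       [ -0.223,  -0.928,  -0.297, 357.954],
       [ -0.001,   0.305,  -0.952, 353.426],
       [  0.   ,   0.   ,   0.   ,   1.   ]])}
0.82 [320.4, 174.9] 479 [445.266 249.517  50.717] [466.978 329.77   94.544] ((455.53997802734375, 289.5575866699219), (81.88050842285156, 4.763792991638184), 77.13117980957031) [[  0.225   0.974 458.03  298.411]]
```

```bash
python3 -m creep '[{"jaw":0,"xyz":[3.4,-1.2,60],"angular":[0,0,0]},{"jaw":0,"xyz":[3.4,-1.2,110],"angular":[0,0,0]},{"jaw":0,"xyz":[3.4,-1.2,135],"angular":[0,0,0]},{"jaw":0,"xyz":[3.4,-1.2,150],"angular":[0,0,0]},{"jaw":-1,"xyz":[3.4,-1.2,150],"angular":[0,0,0]},{"jaw":-1,"xyz":[3.4,-1.2,150],"angular":[0,0,0]},{"jaw":-1,"xyz":[3.4,-1.2,150],"angular":[0,0,0]},{"jaw":-1,"xyz":[3.4,-1.2,150],"angular":[0,0,0]},{"jaw":-1,"xyz":[3.4,-1.2,150],"angular":[0,0,0]},{"jaw":-1,"xyz":[3.4,-1.2,120],"angular":[0,0,0]},{"jaw":-1,"xyz":[3.4,-1.2,80],"angular":[0,0,0]},{"jaw":-1,"xyz":[3.4,-1.2,30],"angular":[0,0,0]}]'
python3 - <<'E'
from h import *
rel([543.2,-3.3,210],down(72.8))
im,d=viewer.get_image('wrist'); save('w2',im)
for r in silhouettes('wrist','crest')[:1]:
    P=pts('wrist',d,r['pixels']); 
    print(r['score'],r['xy'],len(P),P.min(0),P.max(0),cv2.minAreaRect(P[:,:2].astype(np.float32)))
E
```

```text
clock: 3.58
eef_pos: [454.7, 285.2, 200.8]
tool_rot: [-3.14, 0.002, 1.344]
force: [1.2, 0.9, -2.1]
width: 3.7
gripper_force: 58.7
pos [454.692 285.195 200.809] rot [-3.14   0.002  1.344] t 3.575 q [-0.891  0.567  0.421  1.893 -0.327  0.752 -0.514] w 3.747785553221609 F [ 1.18   0.924 -2.062]
xyz [-261.2  151.1   -9. ] ang [-0.002  0.002  0.073]
0.68 [318.2, 245.9] 1706 [448.653 249.969  13.187] [470.934 330.93  218.157] ((459.23785400390625, 290.27777099609375), (82.27274322509766, 10.086345672607422), 73.48033142089844)
```

View pics/w2.png

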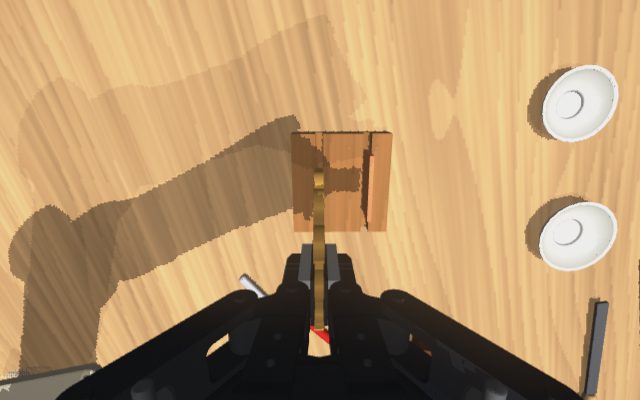

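The wrist view shows the crest pinched between the pads at about (320,250), clear of the rack at (340,180). Next stop is above the block.

```bash
python3 -m creep '[{"jaw":-1,"xyz":[-52,30,-9],"angular":[0,0,0.02]},{"jaw":-1,"xyz":[-110,63,-9],"angular":[0,0,0.04]},{"jaw":-1,"xyz":[-160,92,-9],"angular":[0,0,0.06]},{"jaw":-1,"xyz":[-210,121,-9],"angular":[0,0,0.073]},{"jaw":-1,"xyz":[-245,142,-9],"angular":[0,0,0.073]},{"jaw":-1,"xyz":[-261,151,-9],"angular":[0,0,0.073]},{"jaw":-1,"xyz":[-261,151,-9],"angular":[0,0,0.073]},{"jaw":-1,"xyz":[-261,151,-9],"angular":[0,0,0.073]}]'
python3 - <<'E'
from h import *
rel([543.2,-3.3,210],down(72.8))
im,d=viewer.get_image('wrist'); save('w3',im)
P=pts('wrist',d,d>0)
B=np.array([543.2,-3.3]);t=np.radians(-17.2);A=np.array([[np.cos(t),np.sin(t)],[-np.sin(t),np.cos(t)]])
L=(P[:,:2]-B)@A.T
# slot: points below the top within footprint
for y0 in range(-50,60,10):
    k=(abs(L[:,1]-y0-5)<5)&(abs(L[:,0])<15)&(P[:,2]<45)
    lo=k&(P[:,2]<30); top=(abs(L[:,1]-y0-5)<5)&(abs(P[:,2]-35)<4)&(abs(L[:,0])<45)
    print(y0+5,lo.sum(), L[lo,0].mean() if lo.any() else None, L[lo,0].min() if lo.any() else None,L[lo,0].max() if lo.any() else None, 'edges',(L[top,0].min(),L[top,0].max(),np.median(P[top,2])) if top.any() else None)
k=(abs(P[:,2]-35)<4)&(abs(L[:,0])<45)&(abs(L[:,1])<75)
print(cv2.minAreaRect(P[k][:,:2].astype(np.float32)))
E
```

```text
clock: 4.68
eef_pos: [543.3, -0.3, 208.8]
tool_rot: [-3.14, -0.001, 1.274]
force: [-0.1, 0.3, -1.6]
width: 4.1
gripper_force: 58.9
pos [543.332  -0.277 208.766] rot [-3.14  -0.001  1.274] t 4.675 q [-0.326  0.563  0.418  1.869 -0.316  0.777 -0.034] w 4.124635132818912 F [-0.102  0.349 -1.579]
xyz [-2.9  0.8 -1.2] ang [-0.002 -0.001  0.003]
-45 0 None None None edges (np.float64(-31.41893902409254), np.float64(28.528690491479136), np.float64(34.58098387017591))
-35 0 None None None edges (np.float64(-31.242022704290335), np.float64(28.24089149246449), np.float64(34.61543726323464))
-25 0 None None None edges (np.float64(-30.97991274681945), np.float64(27.965114909903996), np.float64(34.49511128307108))
-15 0 None None None edges (np.float64(-30.7328839729253), np.float64(28.520754515930786), np.float64(34.47213529143164))
-5 0 None None None edges (np.float64(-31.415476166531455), np.float64(28.39284072511363), np.float64(34.46940394623067))
5 0 None None None edges (np.float64(-31.285681061435373), np.float64(28.046715806988065), np.float64(34.436550739167274))
15 21 -1.7730864310284
[... 206 characters left out ...]
dges (np.float64(-31.64062894350329), np.float64(28.4154377247495), np.float64(34.420018205050155))
35 63 -1.933044643020714 -4.956395801211768 1.37592275112819 edges (np.float64(-31.48227898900073), np.float64(27.982147843372697), np.float64(34.4972968808126))
45 72 -1.8400918256939975 -5.740787850212241 2.1768016204226073 edges (np.float64(-31.209047837946304), np.float64(27.735207225201254), np.float64(34.54160930565499))
55 205 -0.4617816602917149 -14.8681945318526 14.886621198752437 edges (np.float64(-31.030043272746113), np.float64(28.300807550254216), np.float64(34.219451074255744))
((542.0744018554688, -1.7012786865234375), (110.01173400878906, 60.105045318603516), 73.02315521240234)
```

View pics/w3.png

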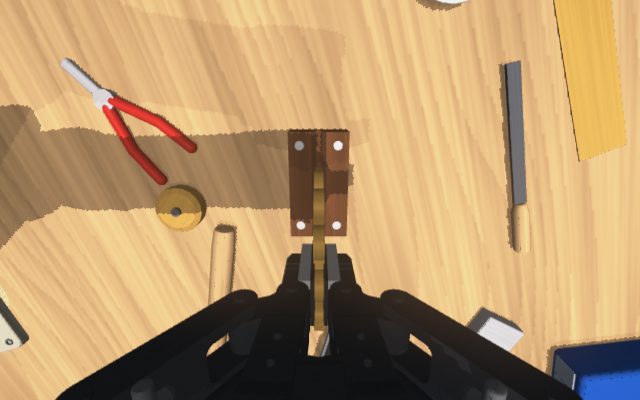

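The crest hangs over the block. The block's slot at (318,140) lies about 1.5 mm to the left of where I first measured it. I'll correct for that and lower the crest into the mouth.

```bash
python3 -m creep '[{"jaw":-1,"xyz":[-3.6,-0.8,50],"angular":[0,0,0]},{"jaw":-1,"xyz":[-3.6,-0.8,80],"angular":[0,0,0]},{"jaw":-1,"xyz":[-3.6,-0.8,92],"angular":[0,0,0]},{"jaw":-1,"xyz":[-3.6,-0.8,98],"angular":[0,0,0]},{"jaw":-1,"xyz":[-3.6,-0.8,104],"angular":[0,0,0]},{"jaw":-1,"xyz":[-3.6,-0.8,108],"angular":[0,0,0]},{"jaw":-1,"xyz":[-3.6,-0.8,112],"angular":[0,0,0]},{"jaw":-1,"xyz":[-3.6,-0.8,112],"angular":[0,0,0]}]'
```

```text
clock: 5.72
eef_pos: [542.0, -5.8, 97.4]
tool_rot: [-3.141, -0.0, 1.271]
force: [-0.9, -0.2, -2.0]
width: 4.0
gripper_force: 59.6
```

```bash
python3 -m creep '[{"jaw":-1,"xyz":[0,0,4],"angular":[0,0,0]},{"jaw":-1,"xyz":[0,0,8],"angular":[0,0,0]},{"jaw":-1,"xyz":[0,0,11],"angular":[0,0,0]},{"jaw":-1,"xyz":[0,0,13],"angular":[0,0,0]},{"jaw":-1,"xyz":[0,0,13],"angular":[0,0,0]}]'
```

```text
clock: 6.35
eef_pos: [542.2, -6.0, 86.4]
tool_rot: [3.142, -0.001, 1.27]
force: [-6.0, 1.4, 21.3]
width: 3.6
gripper_force: 63.1
```

```bash
python3 -m creep '[{"jaw":-0.5,"xyz":[0,0,-1],"angular":[0,0,0]},{"jaw":-0.3,"xyz":[0,0,-1],"angular":[0,0,0]},{"jaw":-0.3,"xyz":[0,0,-1],"angular":[0,0,0]},{"jaw":-0.3,"xyz":[0,0,-60],"angular":[0,0,0]},{"jaw":-0.3,"xyz":[0,0,-120],"angular":[0,0,0]},{"jaw":-0.3,"xyz":[0,0,-120],"angular":[0,0,0]}]'
python3 - <<'E'
from h import *
rel([489,-241.3,220],down(58))
B=np.array([542.1,-1.9]);t=np.radians(-17.1);A=np.array([[np.cos(t),np.sin(t)],[-np.sin(t),np.cos(t)]])
ims=[]
for c in ['wrist','scene']:
    im,d=viewer.get_image(c); ims.append(im)
    r=silhouettes(c,'crest')[0]
    P=pts(c,d,r['pixels']); P[:,:2]=(P[:,:2]-B)@A.T
    P=P[(abs(P[:,0])<20)&(abs(P[:,1])<60)&(P[:,2]>25)]
    print(c,r['score'],len(P),'local min',np.percentile(P,1,0),'max',np.percentile(P,99,0),'med',np.median(P,0),P[:,2].max())
    for z in (45,60,75,90):
        k=abs(P[:,2]-z)<6
        if k.any(): print(z,P[k].mean(0),P[k].min(0),P[k].max(0))
save('c4',np.hstack([ims[0][60:400,180:460],ims[1][60:400,180:460]]))
E
```

```text
clock: 7.1
eef_pos: [545.4, -6.5, 208.4]
tool_rot: [3.133, -0.003, 1.271]
force: [0.8, 0.6, -0.4]
width: 29.5
gripper_force: 0.0
pos [545.424  -6.468 208.424] rot [ 3.133 -0.003  1.271] t 7.1 q [-0.323  0.563  0.428  1.873 -0.326  0.765 -0.017] w 29.50704967884469 F [ 0.775  0.631 -0.398]
xyz [-241.    15.6  -12.1] ang [ 0.009 -0.004  0.258]
wrist 0.61 617 local min [ -6.654 -45.608  26.893] max [-1.399 39.282 95.051] med [-3.964  5.901 87.093] 95.59440768967448
60 [-3.712 36.301 57.36 ] [-6.286 31.111 54.148] [-1.69  39.337 65.799]
75 [-3.96   9.525 75.506] [ -6.656 -41.534  69.106] [-1.594 35.385 80.765]
90 [-4.008 -1.318 89.743] [ -6.526 -27.77   84.092] [-1.506 21.946 95.594]
scene 0.59 481 local min [ -2.277 -44.8    32.7  ] max [ 4.658 33.57  98.301] med [ 2.726 -4.963 64.333] 101.30848423387954
45 [ 2.737 -5.373 45.186] [  1.091 -45.311  39.041] [ 4.705 33.722 50.916]
60 [ 2.697 -6.311 59.981] [ -0.581 -47.406  54.12 ] [ 4.811 35.909 65.966]
75 [ 2.521 -5.864 74.909] [ -2.809 -42.338  69.023] [ 4.534 32.639 80.912]
90 [ 2.461 -6.1   90.371] [ -3.436 -30.177  84.256] [ 4.576 20.536 95.701]
```

View pics/c4.png

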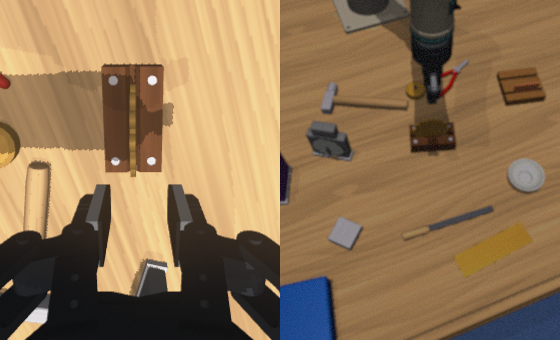

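```bash
python3 -m creep '[{"jaw":-0.3,"xyz":[-30,0,0],"angular":[0,0,0]},{"jaw":-0.3,"xyz":[-30,0,0],"angular":[0,0,0]},{"jaw":-0.3,"xyz":[-30,0,0],"angular":[0,0,0]}]'
python3 - <<'E'
from h import *
rel([489,-241.3,220],down(58))
B=np.array([542.1,-1.9]);t=np.radians(-17.1);A=np.array([[np.cos(t),np.sin(t)],[-np.sin(t),np.cos(t)]])
for c in ['wrist','side']:
    im,d=viewer.get_image(c)
    P=pts(c,d,d>0); P[:,:2]=(P[:,:2]-B)@A.T
    P=P[(abs(P[:,0])<32)&(abs(P[:,1])<57)&(P[:,2]>28)&(P[:,2]<115)]
    top=P[(abs(P[:,0])>12)&(P[:,2]<42)]; C=P[(abs(P[:,0])<8)&(P[:,2]>42)]
    print(c,'holder top',np.median(top[:,2]),top[:,0].min(),top[:,0].max(),'crest',len(C),C.min(0),C.max(0),C.mean(0))
    for y in range(-48,48,8):
        k=(abs(C[:,1]-y-4)<4)
        if k.any(): print(y+4,C[k,2].max().round(1),C[k,0].mean().round(1),end=' | ')
    for z in range(45,100,10):
        k=abs(C[:,2]-z)<5
        if k.any(): print(z,C[k].min(0)[:2],C[k].max(0)[:2])
E
```

```text
clock: 7.68
eef_pos: [532.9, -34.2, 203.2]
tool_rot: [-3.139, 0.0, 1.271]
force: [0.6, 0.2, -0.2]
width: 30.3
gripper_force: 0.0
pos [532.911 -34.164 203.225] rot [-3.139  0.     1.271] t 7.675 q [-0.269  0.559  0.422  1.899 -0.324  0.753  0.036] w 30.250479410110866 F [ 0.633  0.166 -0.202]
xyz [-210.9   19.3  -16.8] ang [-0.002  0.     0.258]
wrist holder top 34.60386344513881 -30.37246086781013 30.10413682546168 crest 602 [ -2.281 -41.912  55.224] [ 2.782 40.705 99.712] [ 0.588  3.74  87.285]
-44 77.1 0.6 | -36 81.9 0.6 | -28 94.0 0.6 | -20 95.1 0.6 | -12 97.2 0.7 | -4 99.7 0.5 | 4 99.0 0.7 | 12 95.0 0.5 | 20 94.5 0.6 | 28 82.0 0.5 | 36 79.3 0.6 | 44 57.6 0.5 | 55 [-1.599 37.489] [ 2.677 40.705]
65 [-1.569 35.864] [ 2.672 38.341]
75 [ -2.281 -41.912] [ 2.782 35.605]
85 [ -2.148 -38.196] [ 2.753 31.952]
95 [ -2.13  -27.859] [ 2.675 22.1  ]
side holder top 35.442018538032926 -27.354642632733626 31.934835891423575 crest 71 [  0.481 -49.399  42.57 ] [  5.401  18.045 100.085] [  2.847 -23.736  80.992]
-44 82.5 3.2 | -36 87.9 3.9 | -28 94.6 3.2 | -20 94.5 1.9 | -12 99.9 1.6 | -4 100.1 2.2 | 4 93.7 4.1 | 12 94.5 2.4 | 20 94.3 3.6 | 45 [  0.659 -42.921] [ 4.285 -2.64 ]
55 [  0.637 -47.817] [ 4.262 -6.812]
65 [  0.606 -49.399] [  4.616 -11.451]
75 [  0.56  -45.101] [  5.125 -16.831]
85 [  0.481 -45.205] [ 5.19  -9.029]
95 [  0.482 -29.428] [ 5.401 18.045]
```

The crest is home: its top reads 99.5 mm (99 expected), it is upright, and it is about 3 mm off the slot's middle. Next is the gauge.

```bash
python3 -m creep '[{"jaw":0.5,"xyz":[-60,5,-16],"angular":[0,0,0.08]},{"jaw":0.5,"xyz":[-120,10,-16],"angular":[0,0,0.16]},{"jaw":0.5,"xyz":[-180,17,-16],"angular":[0,0,0.24]},{"jaw":0.5,"xyz":[-211,19,-16],"angular":[0,0,0.258]},{"jaw":0.5,"xyz":[-211,19,-16],"angular":[0,0,0.258]},{"jaw":0.5,"xyz":[-211,19,-16],"angular":[0,0,0.258]},{"jaw":0.5,"xyz":[-211,19,-16],"angular":[0,0,0.258]}]'
python3 - <<'E'
from h import *
rel([489,-241.3,107],down(58))
im,d=viewer.get_image('wrist'); save('w5',im)
P=pts('wrist',d,d>0)
P=P[(abs(P[:,0]-489)<60)&(abs(P[:,1]+241)<65)]
for lo,hi in ((116,130),(86,97),(6,14)):
    Q=P[(P[:,2]>lo)&(P[:,2]<hi)]; print(lo,len(Q),np.median(Q[:,2]),cv2.minAreaRect(Q[:,:2].astype(np.float32)))
E
```

```text
clock: 8.65
eef_pos: [489.9, -239.8, 220.0]
tool_rot: [-3.141, -0.001, 1.016]
force: [0.2, 0.3, -0.7]
width: 64.1
gripper_force: 0.0
pos [ 489.879 -239.837  220.031] rot [-3.141 -0.001  1.016] t 8.65 q [ 0.083  0.561  0.491  1.854 -0.354  0.814  0.201] w 64.1322727494846 F [ 0.213  0.336 -0.669]
xyz [ -1.8   0.1 113. ] ang [-0.001 -0.001  0.004]
116 2047 123.22690131985743 ((487.8830871582031, -239.83607482910156), (55.212379455566406, 23.945402145385742), 57.22952651977539)
86 729 91.04811040243229 ((487.6165466308594, -240.15341186523438), (91.4920654296875, 23.9154052734375), 58.665218353271484)
6 93 9.40548152534842 ((502.8861999511719, -217.66409301757812), (43.22927474975586, 28.343120574951172), 64.86827087402344)
```

```bash
python3 -m creep '[{"jaw":0.5,"xyz":[-1.3,-1.7,50],"angular":[0,0,0]},{"jaw":0.5,"xyz":[-1.3,-1.7,85],"angular":[0,0,0]},{"jaw":0.5,"xyz":[-1.3,-1.7,101],"angular":[0,0,0]},{"jaw":0.5,"xyz":[-1.3,-1.7,107],"angular":[0,0,0]},{"jaw":-1,"xyz":[-1.3,-1.7,107],"angular":[0,0,0]},{"jaw":-1,"xyz":[-1.3,-1.7,107],"angular":[0,0,0]},{"jaw":-1,"xyz":[-1.3,-1.7,107],"angular":[0,0,0]},{"jaw":-1,"xyz":[-1.3,-1.7,107],"angular":[0,0,0]},{"jaw":-1,"xyz":[-1.3,-1.7,107],"angular":[0,0,0]},{"jaw":-1,"xyz":[-1.3,-1.7,107],"angular":[0,0,0]}]'
python3 - <<'E'
from h import *
R=down(58)
# camera direction for viewing the dial
T=viewer.camera_model('scene')['T']; print(T)
rel([640,-150,330],down(58+10))
E
```

```text
clock: 9.95
eef_pos: [487.3, -242.1, 114.5]
tool_rot: [3.141, -0.001, 1.013]
force: [-1.5, 1.2, 6.7]
width: 23.1
gripper_force: 59.3
[[   0.358    0.789   -0.499 1030.172]
 [   0.934   -0.311    0.177 -205.836]
 [  -0.015   -0.529   -0.848  871.602]
 [   0.       0.       0.       1.   ]]
pos [ 487.326 -242.053  114.465] rot [ 3.141 -0.001  1.013] t 9.95 q [ 0.162  0.707  0.384  1.941 -0.462  0.579  0.297] w 23.06117162303032 F [-1.462  1.24   6.659]
xyz [ 159.1   81.  -215.3] ang [ 0.001 -0.001 -0.174]
```

```bash
python3 - <<'E'
from h import *
rel([600,-170,370],down(78)*Ro.from_rotvec([-0.55,0,0]))
E
python3 -m creep '[{"jaw":-1,"xyz":[0,0,-50],"angular":[0,0,0]},{"jaw":-1,"xyz":[0,0,-100],"angular":[0,0,0]},{"jaw":-1,"xyz":[0,0,-150],"angular":[0,0,0]},{"jaw":-1,"xyz":[0,0,-200],"angular":[0,0,0]},{"jaw":-1,"xyz":[0,0,-200],"angular":[0,0,0]}]'
python3 - <<'E'
from h import *
rel([600,-170,370],down(78)*Ro.from_rotvec([-0.55,0,0]))
E
```

```text
pos [ 487.326 -242.053  114.465] rot [ 3.141 -0.001  1.013] t 9.95 q [ 0.162  0.707  0.384  1.941 -0.462  0.579  0.297] w 23.06117162303032 F [-1.462  1.24   6.659]
xyz [ 120.9   57.7 -255.4] ang [-0.543  0.095 -0.34 ]
clock: 10.58
eef_pos: [488.8, -243.5, 317.4]
tool_rot: [3.133, -0.001, 1.013]
force: [0.6, -0.3, -2.4]
width: 23.6
gripper_force: 60.0
pos [ 488.806 -243.466  317.395] rot [ 3.133 -0.001  1.013] t 10.575 q [ 0.03   0.449  0.567  1.739 -0.277  1.025  0.137] w 23.629674997298256 F [ 0.629 -0.29  -2.359]
xyz [121.3  55.9 -51.9] ang [-0.535  0.096 -0.34 ]
```

```bash
python3 -m creep '[{"jaw":-1,"xyz":[30,14,-13],"angular":[-0.13,0.02,-0.085]},{"jaw":-1,"xyz":[60,28,-26],"angular":[-0.27,0.05,-0.17]},{"jaw":-1,"xyz":[90,42,-39],"angular":[-0.4,0.07,-0.25]},{"jaw":-1,"xyz":[121,56,-52],"angular":[-0.535,0.096,-0.34]},{"jaw":-1,"xyz":[121,56,-52],"angular":[-0.535,0.096,-0.34]},{"jaw":-1,"xyz":[121,56,-52],"angular":[-0.535,0.096,-0.34]},{"jaw":-1,"xyz":[121,56,-52],"angular":[-0.535,0.096,-0.34]},{"jaw":-1,"xyz":[121,56,-52],"angular":[-0.535,0.096,-0.34]},{"jaw":-1,"xyz":[121,56,-52],"angular":[-0.535,0.096,-0.34]},{"jaw":-1,"xyz":[121,56,-52],"angular":[-0.535,0.096,-0.34]},{"jaw":-1,"xyz":[121,56,-52],"angular":[-0.535,0.096,-0.34]},{"jaw":-1,"xyz":[121,56,-52],"angular":[-0.535,0.096,-0.34]}]'
cat >> h.py <<'E'
def dialview(c,n,off=2.0,h=114.5):
    s=ctrl.read_state(); R=Ro.from_euler('xyz',s['tool_rot']).as_matrix()
    im,d=viewer.get_image(c); m=viewer.camera_model(c)
    G=np.c_[R[:,1],R[:,0],-R[:,2]]; o=s['eef_pos']+h*R[:,2]+off*R[:,0]
    ctr=o+50*G[:,2]+12*G[:,0]   # dial face centre
    # homography: dial plane (y,z mm) -> pixel ; rectified 10 px/mm image, +-45 mm
    T=m['T']; K=np.array([[m['fx'],0,m['cx']],[0,m['fy'],m['cy']],[0,0,1]])
    H=K@T[:3,:3].T@np.c_[G[:,1],G[:,2],ctr-T[:3,3]]
    S=np.array([[.15,0,-45],[0,-.15,45],[0,0,1]])
    rect=cv2.warpPerspective(im,H@S,(600,600),flags=cv2.INTER_CUBIC|cv2.WARP_INVERSE_MAP)
    save(n,rect)
    Hi=np.linalg.inv(H); res={}
    for t in ['needle','marker']:
        for r in silhouettes(c,t)[:2]:
            v,u=np.nonzero(r['pixels']); q=Hi@np.array([u,v,np.ones(len(u))]); q=(q[:2]/q[2]).T
            mm=q.mean(0); print(t,round(r['score'],2),len(q),'mean yz',mm,'angle',np.arctan2(mm[0],-mm[1]))
    print('tool tilt about gauge x (needle should read -this):',np.arctan2(G[2,1],G[2,2]))
    return im,rect,G,ctr
E
python3 - <<'E'
from h import *
rel([600,-170,370],down(78)*Ro.from_rotvec([-0.55,0,0]))
im,*_=dialview('scene','dial1')
E
```

```text
clock: 12.08
eef_pos: [598.6, -169.0, 365.3]
tool_rot: [2.601, -0.002, 1.362]
force: [-0.5, -0.3, -2.5]
width: 23.0
gripper_force: 60.2
pos [ 598.61  -169.005  365.33 ] rot [ 2.601 -0.002  1.362] t 12.075 q [-0.063  0.275  0.389  1.955 -0.364  0.412  0.371] w 22.966370616678326 F [-0.526 -0.326 -2.526]
xyz [-0.7  3.7 -3.2] ang [-0.009 -0.002 -0.   ]
marker 0.19 305 mean yz [99.393 42.096] angle 1.971423473598596
tool tilt about gauge x (needle should read -this): 0.001985863099055346
```

View pics/dial1.png

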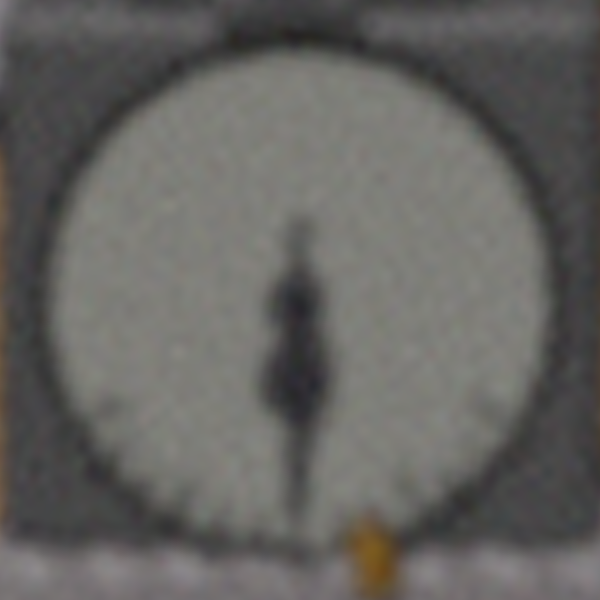

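The rectified dial has its centre at (300,297), the needle hanging straight down to (296,510), and the brass marker at about (372,555). I'll compute the marker angle from the colour, allowing for parallax.

```bash
python3 - <<'E'
from h import *
im=cv2.imread('pics/dial1.png'); h=cv2.cvtColor(im,cv2.COLOR_BGR2HSV)
b=(h[...,1]>130)&(h[...,0]<30); b[:450]=0; b[:,:250]=0; b[:,480:]=0
v,u=np.nonzero(b); w=np.minimum(h[...,1][b],255).astype(float)
print(len(u),u.min(),u.max(),v.min(),v.max(),'mean',u.mean(),v.mean())
for r in range(v.min(),v.max(),10):
    k=abs(v-r)<5; print(r,u[k].mean().round(1),u[k].min(),u[k].max())
s=ctrl.read_state();R=Ro.from_euler('xyz',s['tool_rot']).as_matrix();G=np.c_[R[:,1],R[:,0],-R[:,2]]
c=s['eef_pos']+64.5*R[:,2]+12*R[:,1]; d=G.T@(viewer.camera_model('scene')['T'][:3,3]-c); print('cam in gauge axes',d)
# dial circle
g=cv2.GaussianBlur(im,(0,0),4).mean(2)>110
n,l,st,ce=cv2.connectedComponentsWithStats(g.astype(np.uint8)); k=l[300,200]; print(st[k],ce[k]); c,_=cv2.findContours((l==k).astype(np.uint8),0,1); print(cv2.minEnclosingCircle(c[0]),cv2.fitEllipse(cv2.convexHull(c[0])))
E
```

```text
1644 353 392 531 589 mean 374.6581508515815 557.9969586374696
531 369.9 359 381
541 371.3 353 390
551 373.7 354 392
561 375.8 359 392
571 377.9 363 392
581 377.3 365 390
cam in gauge axes [617.108  54.41  277.159]
[    58     62    483    476 155112] [298.779 283.361]
((299.0, 300.6048278808594), 241.55714416503906) ((299.0929260253906, 297.03424072265625), (471.40655517578125, 480.9893493652344), 95.22452545166016)
```

```bash
python3 - <<'E'
from h import *
rel([541.1,-6.8,233],down(73))
E
```

```text
pos [ 598.583 -169.038  365.304] rot [ 2.601 -0.002  1.362] t 12.225 q [-0.063  0.275  0.389  1.955 -0.364  0.412  0.371] w 22.51176977699026 F [ 0.598 -0.027 -2.545]
xyz [ 146.6 -145.3   67.4] ang [ 0.54  -0.025  0.085]
```

```bash
python3 -m creep '[{"jaw":-1,"xyz":[30,-30,0],"angular":[0.15,-0.005,0.02]},{"jaw":-1,"xyz":[60,-60,10],"angular":[0.3,-0.012,0.04]},{"jaw":-1,"xyz":[90,-90,25],"angular":[0.42,-0.02,0.06]},{"jaw":-1,"xyz":[120,-120,45],"angular":[0.5,-0.025,0.08]},{"jaw":-1,"xyz":[140,-138,60],"angular":[0.54,-0.025,0.085]},{"jaw":-1,"xyz":[146.6,-145.3,67.4],"angular":[0.54,-0.025,0.085]},{"jaw":-1,"xyz":[146.6,-145.3,67.4],"angular":[0.54,-0.025,0.085]},{"jaw":-1,"xyz":[146.6,-145.3,67.4],"angular":[0.54,-0.025,0.085]},{"jaw":-1,"xyz":[146.6,-145.3,67.4],"angular":[0.54,-0.025,0.085]}]'
python3 - <<'E'
from h import *
rel([541.1,-6.8,213.5],down(73))
E
```

```text
clock: 13.35
eef_pos: [541.7, -7.8, 234.1]
tool_rot: [3.139, -0.001, 1.273]
force: [0.6, 0.6, -2.5]
width: 23.1
gripper_force: 60.1
pos [541.679  -7.782 234.077] rot [ 3.139 -0.001  1.273] t 13.35 q [-0.343  0.529  0.46   1.851 -0.309  0.829 -0.025] w 23.115611497115562 F [ 0.581  0.554 -2.53 ]
xyz [ 0.8 -0.9 20.6] ang [ 0.003 -0.001 -0.001]
```

```bash
python3 -m creep '[{"jaw":-1,"xyz":[0.8,-0.9,8],"angular":[0.003,0,0]},{"jaw":-1,"xyz":[0.8,-0.9,14],"angular":[0.003,0,0]},{"jaw":-1,"xyz":[0.8,-0.9,17],"angular":[0.003,0,0]},{"jaw":-1,"xyz":[0.8,-0.9,19],"angular":[0.003,0,0]},{"jaw":-1,"xyz":[0.8,-0.9,19],"angular":[0.003,0,0]}]'
```

```text
clock: 13.98
eef_pos: [540.5, -5.7, 213.8]
tool_rot: [-3.139, -0.0, 1.274]
force: [0.2, -0.6, -2.5]
width: 23.4
gripper_force: 60.3
```

```bash
python3 -m creep '[{"jaw":-1,"xyz":[0,0,0.7],"angular":[0,0,0]},{"jaw":-1,"xyz":[0,0,1.4],"angular":[0,0,0]},{"jaw":-1,"xyz":[0,0,1.4],"angular":[0,0,0]},{"jaw":-1,"xyz":[0,0,1.4],"angular":[0,0,0]}]'
```

```text
clock: 14.48
eef_pos: [541.1, -5.9, 213.1]
tool_rot: [-3.14, -0.001, 1.274]
force: [-0.0, -1.1, 4.3]
width: 22.9
gripper_force: 61.0
```

Level contact is made: the vertical force changed by about 7 N. Now I'll lift 3 mm, rock the gauge about the arch centre, then press again.

```bash
python3 -m creep '[{"jaw":-1,"xyz":[0,0,0.2],"angular":[0,0,0]},{"jaw":-1,"xyz":[0,0,-3],"angular":[0,0,0]},{"jaw":-1,"xyz":[11.5,0,-2.6],"angular":[0,-0.073,0]},{"jaw":-1,"xyz":[23.3,0,-1.4],"angular":[0,-0.145,0]},{"jaw":-1,"xyz":[35,0,0.6],"angular":[0,-0.218,0]},{"jaw":-1,"xyz":[46.2,0,3.4],"angular":[0,-0.29,0]},{"jaw":-1,"xyz":[46.2,0,3.4],"angular":[0,-0.29,0]},{"jaw":-1,"xyz":[46.2,0,3.4],"angular":[0,-0.29,0]},{"jaw":-1,"xyz":[46.2,0,3.4],"angular":[0,-0.29,0]}]'
cat > g.py <<'E'
from h import *
s=ctrl.read_state();R=Ro.from_euler('xyz',s['tool_rot']).as_matrix();G=np.c_[R[:,1],R[:,0],-R[:,2]]
o=s['eef_pos']+114.5*R[:,2]+2*R[:,0]; C=np.array([541.7,-4.9,54.6]);t=np.radians(-17.)
A=np.array([[np.cos(t),-np.sin(t),0],[np.sin(t),np.cos(t),0],[0,0,1]])
print('t',s['clock'],'foot in arch frame',A.T@(o-C),'plane distance',G[:,2]@(o-C),'along',G[:,1]@(o-C),'tilt',np.arctan2(G[2,1],G[2,2]),'pitch',G[2,0],'F',s['force'],'Fn',G[:,2]@s['force'],s['tool_rot'])
E
python3 g.py
```

```text
clock: 15.6
eef_pos: [553.6, 36.7, 209.7]
tool_rot: [-3.139, 0.289, 1.272]
force: [0.3, 0.5, -1.9]
width: 23.2
gripper_force: 60.3
t 15.6 foot in arch frame [-1.078 12.517 44.757] plane distance 46.464815243832696 along -0.7695924142450841 tilt -0.2892236568081117 pitch -0.0023607090422880506 F [ 0.3    0.474 -1.93 ] Fn -1.694847659398634 [-3.139  0.289  1.272]
```

```bash
python3 -m creep '[{"jaw":-1,"xyz":[0,0,1.5],"angular":[0,0,0]},{"jaw":-1,"xyz":[0,0,3],"angular":[0,0,0]},{"jaw":-1,"xyz":[0,0,3.5],"angular":[0,0,0]},{"jaw":-1,"xyz":[0,0,4],"angular":[0,0,0]},{"jaw":-1,"xyz":[0,0,4],"angular":[0,0,0]},{"jaw":-1,"xyz":[0,0,4],"angular":[0,0,0]}]'; python3 g.py
```

```text
clock: 16.35
eef_pos: [554.1, 37.2, 205.8]
tool_rot: [-3.14, 0.29, 1.275]
force: [0.4, 0.3, 5.1]
width: 23.1
gripper_force: 61.2
t 16.35 foot in arch frame [-0.656 13.115 40.91 ] plane distance 42.95105871518311 along 0.8859131010113516 tilt -0.28962313489926067 pitch -0.0016640432495497182 F [0.435 0.334 5.086] Fn 5.002336286663092 [-3.14   0.29   1.275]
```

```bash
python3 -m creep '[{"jaw":-1,"xyz":[0,0,0.2],"angular":[0,0,0]},{"jaw":-1,"xyz":[0,0,0.2],"angular":[0,0,0]},{"jaw":-1,"xyz":[0,0,0.2],"angular":[0,0,0]},{"jaw":-1,"xyz":[0,0,0.2],"angular":[0,0,0]},{"jaw":-1,"xyz":[0,0,0.2],"angular":[0,0,0]},{"jaw":-1,"xyz":[0,0,0.2],"angular":[0,0,0]},{"jaw":-1,"xyz":[0,0,0.2],"angular":[0,0,0]},{"jaw":-1,"xyz":[0,0,0.2],"angular":[0,0,0]},{"jaw":-1,"xyz":[0,0,0.2],"angular":[0,0,0]},{"jaw":-1,"xyz":[0,0,0.2],"angular":[0,0,0]}]'; python3 g.py
python3 - <<'E'
from h import *
im,rect,*_=dialview('scene','dial2')
save('fin',np.hstack([cv2.resize(im[100:260,240:420],(450,400)),cv2.resize(rect,(400,400))])[:, :800])
E
```

```text
clock: 17.6
eef_pos: [554.2, 37.2, 205.8]
tool_rot: [-3.14, 0.289, 1.275]
force: [-0.1, 0.2, 5.5]
width: 22.8
gripper_force: 61.3
t 17.6 foot in arch frame [-0.496 13.126 40.864] plane distance 42.91016828614957 along 0.9157083507732803 tilt -0.28947308559141705 pitch -0.001375526418217976 F [-0.09   0.159  5.516] Fn 5.321924451871798 [-3.14   0.289  1.275]
tool tilt about gauge x (needle should read -this): -0.28947308559141705
```

View pics/fin.png

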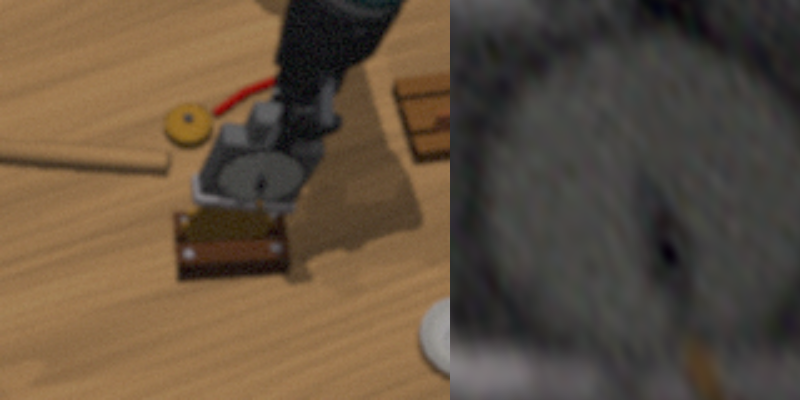

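The gauge sits tilted on the arch of the crest, which is still home in the block. On the rectified dial the needle, at about (668,250), points to the brass marker at about (702,365). Handing in.

```bash
python3 -c "
from cell import ctrl
print(ctrl.finish_job())"
```

```text
the job is handed in; nothing more can be done
None
```

I handed the job in at about 17.7 s of the 54 s. The crest is home in the slot, and the gauge is held on its arch at a tilt of 0.29 rad (about 7 N contact) with the needle on the marker; no verdict came back.

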